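# Push test on a freshly pressed badge

### The arm

A 6-joint arm with a two-finger parallel gripper is mounted at the origin on a cart in front of the work surface, level with it; the furniture and walls round the work are solid. World frame = base frame: x ahead of the robot, y to its left, z up, the work surface at z = 0. Lengths are in m, angles in rad, forces in N, time in s.
With the tool pointing down it reaches from about 0.35 to 0.725 m from the base axis. Payload 6 kg.
Tool frame: the origin (TCP) lies at the very end of the fingers, on their centre line; the grasp point (between the pads) lies 19 mm behind it (robot.pinch_z is the z of the grasp point in the tool frame, in m); z points along the fingers, y is the line along which they close (so a half turn about z gives the same grasp; the last joint's range is limited). The gripper opens to 85 mm and grips with 20 to 120 N. Pads are 22 mm wide; open, the fingers measure 114 mm over their backs; the gripper's body (76 mm by 85 mm) begins 54 mm behind the grasp point. The pads swing forward as they close: fully open they stand 13 mm farther back than shut.
Start: joints at [-0.972, 0.04, 0.085, 0, -1.615, -0.334], TCP at [0.157, -0.579, 0.231] pointing down, gripper open.
Joint ranges: [-2.56, 2.56], [-1.29, 2.01], [-1.08, 1.49], [-3.29, 1.98], [-2.81, -0.18], [-2.99, 2.99]. Speed limits (rad/s): [2.57, 2.57, 3.01, 3.14, 3.14, 3.14].

### API

Orientations are given as a unit quaternion [w, x, y, z].
In Python, from bench import robot, sensors, grab_frame gives the robot as it stands (robot), with the cameras as plain functions and the readings (sensors).
- The arm moves only by the shell command python3 shift.py FILE [FORCE], which reads ROWS from the file FILE. ROWS is a JSON list of rows, 1 to 10 of them, each written [opening, [dx, dy, dz], turn]: the opening from 0.0 (shut) to 1.0 (fully open), then dx, dy, dz in a scale on which 1.0 is 0.5 m, then a turn about the tool's z in normalised numbers (1 is pi/2 rad); each row shifts and turns the commanded pose from where the row before left it, along the tool's axes as they then stand; what a row does not reach is not made up. A row lasts 1/8 s, in which the tool goes at most 0.0625 m and 0.188 rad, less where a joint would pass 70% of its speed; a pose out of reach is approached as far as the arm can. The fingers move at their own pace and stop on an object; FORCE is the grip in N (left out, the last holds). Time passes only in rows, so rows that do not move let the fingers close. It prints the time, the measured TCP pose, the force, the opening and the grip force at its end. Shift and turn numbers lie between -1 and 1, and a call with a number outside is refused. Input that does not fit is refused with a message, and nothing moves.
- sensors.get_state(): the state, without advancing time (a new reading comes with each control period).
- grab_frame(name): name is "side" or "top" or "wrist"; returns a dict with "image" (420x560x3 uint8, blue, green, red), "camera_matrix" (3x3 intrinsics, pixels), "xyz" and "rotation" of the camera in the world. Camera axes: x right, y up, looking along -z (the intrinsics and any distortion apply to the point x, -y, -z); pixel columns grow to the right and rows downward; lengths in m; the calibration is good to about 2 mm. A picture is of the moment at which its call begins. There is no depth.
- robot.hand_in(): hands the job in; it is judged then, once.
The state is a dict: "clock": time; "qpos": joint angles; "qd": joint speeds; "effort": joint torques, N m; "eef_pos": TCP position; "tcp_rot": TCP orientation; "wrist_force": force on the tool from outside, world axes, zero at the start; "moment": the same for the moment, N m; "width": opening from 0.0 (shut) to 1.0 (fully open); "grip_force": force on a finger pad.
Only numpy, scipy, OpenCV 4.12 (cv2) and the standard library are available. Lean on these libraries where they do the work, as an engineer would, in place of code of your own. Each camera call takes 0.05 s, during which the arm holds its last target. There are 200 camera calls.

### The job

Test the badge that sits in the round nest: first turn the knob on top of the push gauge back (anticlockwise) until the maximum hand is at its zero stop, then lift the gauge out of its rest and, holding it upright, press its plunger on the pen ring in the middle of the badge with about 6 newtons, without ever going past 8. Finish while still holding the gauge there with that steady push, the badge lying in its nest, and leave the other things on the table where they are.

Things in the scene. Friction and masses are not known exactly. Their poses are not given: they have to be found in the camera images.
- push_gauge: Hand-held push-force gauge, about 0.3 kg, upright in its rest. Round dark head 56 mm across, 24 mm thick, dial up; below it a square aluminium barrel 22 x 22 mm, 45 mm long, then a sprung plunger. Origin on the axis at the head's underside (glass 24 mm, knob's top 39 mm above, plunger tip 67 mm below); z up the axis, x and y square to the barrel's faces. Grasp from above round the head.
- dial (a point): Middle of the gauge's dial, 18 mm above the gauge's origin. It reads 0 to 10 N clockwise over 270 degrees, a long mark every newton (27 degrees); zero lies 135 degrees anticlockwise (from above) of the gauge's x axis. The thin load hand follows the plunger; it pushes the broad, shorter maximum hand ahead of it, which stays at the highest reading.
- knob_grip (a point): Middle of the gauge's reset knob, on the axis 32 mm above the gauge's origin: a ribbed upright black cylinder 18 mm across and 14 mm tall (7 mm above and below this point), 1 mm above the glass. A white line on its top points the way of the maximum hand. Turns very easily (0.0015 N m) and stays where it is left.
- max_hand (a joint): Angle of the knob and of the maximum hand fixed to it, rad: 0 at the zero stop, growing clockwise seen from above, 0.471 per newton, 4.71 at 10 N. Starts anywhere from 1.0 to 2.4 (an old reading); counts as zero below 0.1. The rest keeps the gauge from turning along.
- plunger (a joint): How far the gauge's plunger is pushed in, m: 0 free, 0.0125 at its inner stop. Its spring gives 0.8 N per mm (6 N at 0.0075), which the load hand shows. Carrying the maximum hand along adds up to 0.6 N.
- gauge_tip (a point): Lowest point of the plunger, a steel ball tip 11 mm across, on the gauge's axis; 67 mm below the gauge's origin while the plunger is free.
- gauge_rest: Fixed rest: dark base plate 90 x 76 x 8 mm, column on its +x side, and a 40 x 40 mm collar, 14 mm thick, its top 84 mm above the origin. The barrel hangs in the collar's 24 mm square hole, the head lies on the collar; lift the gauge straight up 70 mm to clear it. Origin under the hole on the base's underside; z up. Room for fingers below the head at +y and -y of the collar.
- test_nest: Fixed round grey puck, 68 mm across its foot and 62 mm above, 24 mm tall, with a round seat 4 mm deep and 40 mm across in its top. Origin at the centre of its underside, z up; the seat's floor is 20 mm above it.
- test_badge: Loose round can badge 38 mm across and 6 mm tall, lying face up in the nest's seat; other badges, printed, lie about on the table. Origin at the centre of its underside, z up. Its domed face is plain white.
- badge_mark (a point): The middle of the badge's dome, 6 mm above its underside, where a black pen ring 9 mm across is drawn: the spot to press.
- eraser: Bystander: eraser 43 x 19 x 12 mm lying on the mat between the gauge and the nest. Origin under its centre.
- stamp: Bystander: wooden rubber stamp with a turned handle, 30 x 30 x 53 mm, standing at the far edge of the mat. Origin under its centre.
- ink_pad: Bystander: stamp pad 77 x 54 x 16 mm lying right of the mat. Origin under its centre.
- glue_stick: Bystander: glue stick 26 mm across and 90 mm tall, standing left behind the mat. Origin under its centre.
- marker_6: Bystander: marker pen 135 x 15 x 16 mm lying on the paper at the right. Origin near its middle, on its underside.

How it is judged:
By the outcome, as a careful person would: the job done as asked, in the order asked, and still so for the second after the job is handed in, while the arm keeps its last pose, push and grip.
It also fails if it takes over 64 s, if anything falls off the work surface, if the arm or the gripper's body presses on something with over 40 N, if the wrist force passes 120 N, or if a joint passes its speed limit or range.

## Working session

There is one attempt and no reset: what is moved stays moved. The work goes in short steps, Python scripts to look and compute and a shell command to move; the robot and the scene stay as the last step left them, time stands still between calls to the robot, and variables do not carry over. Pictures are saved under pics/ and viewed, at most 12 in all, crops included, and the job is handed in when it is done.

```bash
ls; mkdir -p pics
python3 - <<'E'
from bench import robot, sensors, grab_frame
import cv2,pickle
d={}
for n in("side","top","wrist"):
    f=grab_frame(n);d[n]=f;cv2.imwrite(f"pics/{n}0.png",f["image"]);print(n,f["camera_matrix"],f["xyz"],f["rotation"],f.keys())
pickle.dump(d,open("f0.pkl","wb"))
print(sensors.get_state(),robot.pinch_z)
E
```

```text
bench.py
pics
shift.py
side [[441.05518755   0.         280.63504835]
 [  0.         441.05518755 209.21717177]
 [  0.           0.           1.        ]] [0.38663754 1.01384947 0.61047951] [-0.05236822 -0.03686739  0.51299789  0.85599739] dict_keys(['image', 'camera_matrix', 'xyz', 'rotation'])
top [[461.19458287   0.         279.95730499]
 [  0.         461.19458287 209.09543876]
 [  0.           0.           1.        ]] [0.36115584 0.05548047 1.4442617 ] [-0.70215262 -0.0383279   0.04298647  0.70969348] dict_keys(['image', 'camera_matrix', 'xyz', 'rotation'])
wrist [[314.14101913   0.         274.18024302]
 [  0.         314.14101913 207.79309575]
 [  0.           0.           1.        ]] [ 0.07518475 -0.60158555  0.37282209] [ 0.59920341 -0.09952722 -0.13214892  0.78331748] dict_keys(['image', 'camera_matrix', 'xyz', 'rotation'])
{'clock': 0.15, 'qpos': array([-9.72291590e-01,  4.06685236e-02,  8.40708151e-02, -3.27406925e-04,
       -1.61549608e+00, -3.33684163e-01]), 'qd': array([ 0.00053415, -0.00363269,  0.00393946,  0.00061896, -0.00052799,
        0.00019695]), 'effort': array([-2.14387735e-03, -3.68615484e+01,  3.47692323e+01,  6.93631098e+00,
       -4.39281182e-03, -7.28820055e-06]), 'eef_pos': array([ 0.15702845, -0.57883507,  0.23052989]), 'tcp_rot': array([-1.45441686e-04, -1.32030828e-01,  9.91245385e-01,  6.53029833e-04]), 'wrist_force': array([-0.01221394,  0.39990532,  0.08073807]), 'moment': array([-0.03132537,  0.01989356, -0.00271938]), 'grip_force': 0.0, 'width': 1.0028706262650096} -0.0187
```

View pics/top0.png

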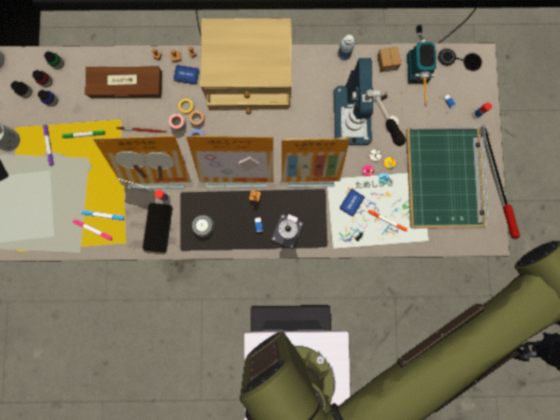

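View pics/side0.png

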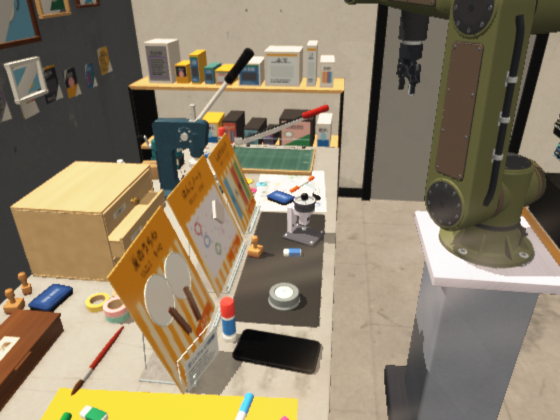

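The top view shows the nest at about (203,226), the gauge at (288,230), the eraser at (258,225) and the stamp at (255,196). The upright signboards behind the mat rise near the work. Next I'll zoom in on the mat.

```bash
cat > h.py <<'E'
import numpy as np,cv2
from scipy.spatial.transform import Rotation as R
def cam(f):
    r=f["rotation"];M=R.from_quat([r[1],r[2],r[3],r[0]]).as_matrix();return M,np.array(f["xyz"]),f["camera_matrix"]
def ray(f,u,v):
    M,t,K=cam(f);d=M@np.array([(u-K[0,2])/K[0,0],-(v-K[1,2])/K[1,1],-1]);return t,d
def at_z(f,u,v,z):
    t,d=ray(f,u,v);return (t+d*(z-t[2])/d[2])[:2]
def proj(f,p):
    M,t,K=cam(f);q=M.T@(np.array(p)-t);return np.array([K[0,2]+K[0,0]*q[0]/-q[2],K[1,2]-K[1,1]*q[1]/-q[2]])
E
python3 - <<'E'
import pickle;from h import *
d=pickle.load(open("f0.pkl","rb"))
f=d["top"]
a=cv2.resize(f["image"][200:260,180:320],None,fx=5,fy=5,interpolation=cv2.INTER_CUBIC)
s=d["side"]["image"]
b=cv2.resize(s[185:310,250:340],None,fx=2.4,fy=2.4,interpolation=cv2.INTER_CUBIC)
o=np.zeros((600,700,3),np.uint8);o[:300,:700]=a;o[300:600,:216]=b[:300]
cv2.imwrite("pics/z0.png",o)
print("gauge",at_z(f,288,230,.115),"nest",at_z(f,203,226,.026),"eraser",at_z(f,258,225,.012))
for p in[(150,160),(190,140)]:print(at_z(f,*p,0.1))
E
```

```text
gauge [0.45374957 0.02331301] nest [0.4750612  0.28278117] eraser [0.47750084 0.11401311]
[0.66701075 0.42953275]
[0.72666539 0.31173908]
```

View pics/z0.png

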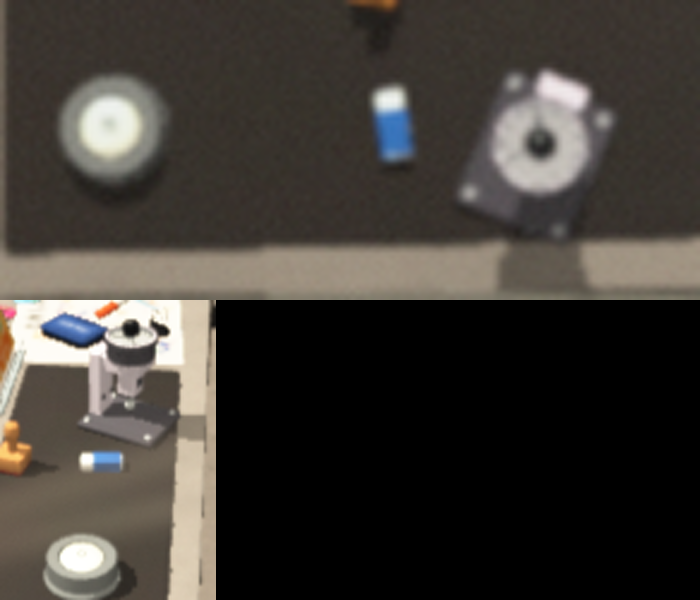

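```bash
cat >> h.py <<'E'
def delta(st,goal):
    r=st["tcp_rot"];M=R.from_quat([r[1],r[2],r[3],r[0]]).as_matrix();return M.T@(np.array(goal)-st["eef_pos"])
def tri(obs):
    A=np.zeros((3,3));b=np.zeros(3)
    for f,u,v in obs:
        t,d=ray(f,u,v);d/=np.linalg.norm(d);P=np.eye(3)-np.outer(d,d);A+=P;b+=P@t
    return np.linalg.solve(A,b)
E
python3 - <<'E'
import pickle;from h import *;from bench import robot, sensors, grab_frame
d=pickle.load(open("f0.pkl","rb"));T=d["top"];S=d["side"]
print("knob",tri([(T,288,228.5),(S,304.6,196.3)]),"ring",tri([(T,201.8,224.8),(S,284.6,290)]))
print("knob z.123",at_z(T,288,228.5,.123),"ring z.026",at_z(T,201.8,224.8,.026))
sc=[(515,80),(603,118),(470,192),(558,230)]
P=[at_z(T,180+u/5,200+v/5,.009) for u,v in sc];print(P,np.mean(P,0))
x=P[0]+P[1]-P[2]-P[3];print("yaw rest",np.degrees(np.arctan2(x[1],x[0])))
y=P[0]+P[2]-P[1]-P[3];print("y yaw",np.degrees(np.arctan2(y[1],y[0])))
print(delta(sensors.get_state(),[.452,.023,.21]))
W=d["wrist"];M,t,K=cam(W);st=sensors.get_state()
print("cam look in tool",delta(st,st["eef_pos"]-M[:,2]), "up",delta(st,st["eef_pos"]+M[:,1]))
E
```

```text
knob [0.45795569 0.02331352 0.11730094] ring [0.47799956 0.28618759 0.02767233]
knob z.123 [0.45750355 0.02345043] ring z.026 [0.47880619 0.28650398]
[array([0.50514313, 0.03581535]), array([ 0.48072536, -0.01885669]), array([0.43543858, 0.06462803]), array([0.41127528, 0.01021869])] [0.45814559 0.02295135]
yaw rest -22.58721716342093
y yaw 65.99346390914481
[-0.44222033  0.50361593  0.02114999]
cam look in tool [-0.32641288  0.00116978  0.94522657] up [9.45227220e-01 2.00923354e-05 3.26413084e-01]
```

Units first: shifts go in shares of 0.5 m and turns go in shares of pi/2 rad. So 0.0455 m is 0.091, -0.04 m is -0.08.

```bash
echo '[[1,[-0.08,0.091,0],0],[1,[-0.08,0.091,0],0],[1,[-0.08,0.091,0],0],[1,[-0.08,0.091,0],0],[1,[-0.08,0.091,0],0],[1,[-0.08,0.091,0],0],[1,[-0.08,0.091,0],0],[1,[-0.08,0.091,0],0],[1,[-0.08,0.091,0],0],[1,[-0.08,0.091,0],0]]' > next.json && python3 shift.py next.json 20
echo '[[1,[-0.084,0.098,0],0],[1,[0,0,0],0],[1,[0,0,0],0]]' > next.json && python3 shift.py next.json
python3 - <<'E'
from bench import robot, sensors, grab_frame;from h import *;import pickle
f=grab_frame("wrist");pickle.dump(f,open("w1.pkl","wb"));s=sensors.get_state();pickle.dump(s,open("s1.pkl","wb"))
print(s["eef_pos"],s["tcp_rot"],s["qpos"],delta(s,[.4577,.0233,.11]),proj(f,[.4577,.0233,.123]),proj(f,[.4577,.0233,.102]))
p=proj(f,[.4577,.0233,.11]).astype(int);print(p)
cv2.imwrite("pics/w1.png",f["image"])
E
```

```text
clock: 1.4
eef_pos: [0.4244, -0.0331, 0.2315]
tcp_rot: [0.0, -0.132, 0.991, 0.0]
wrist_force: [1.5, -1.5, 0.6]
width: 1.002
grip_force: 0.0
clock: 1.78
eef_pos: [0.4507, 0.0212, 0.2311]
tcp_rot: [-0.0, -0.132, 0.991, -0.0]
wrist_force: [0.2, -0.5, -0.2]
width: 1.002
grip_force: 0.0
[0.45065224 0.02067468 0.23134633] [-2.66374183e-05 -1.31838618e-01  9.91271192e-01 -5.15927986e-05] [ 4.96589861e-01 -3.65574019e-01 -2.73392345e-01  7.77573198e-05
 -1.66306455e+00 -1.80293190e+00] [-0.00749701  0.00070351  0.12134576] [274.57473627 214.3121159 ] [274.53285969 206.36917006]
[274 209]
```

View pics/w1.png

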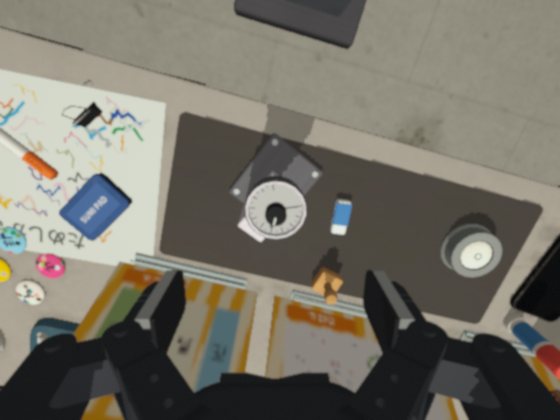

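The wrist view puts the knob at (275,215), matching the prediction. The nest's ring is at about (477,255). I'll zoom in on the dial and the badge.

Run:
```python
import pickle;from h import *
f=pickle.load(open("w1.pkl","rb"));i=f["image"]
a=cv2.resize(i[175:245,240:310],(560,560),interpolation=cv2.INTER_CUBIC)
b=cv2.resize(i[235:275,457:497],(240,240),interpolation=cv2.INTER_CUBIC)
o=np.zeros((560,800,3),np.uint8);o[:,:560]=a;o[:240,560:]=b;cv2.imwrite("pics/w1z.png",o)
print(at_z(f,477,255,.026))
```

```text
[0.47808802 0.28810645]
```

View pics/w1z.png

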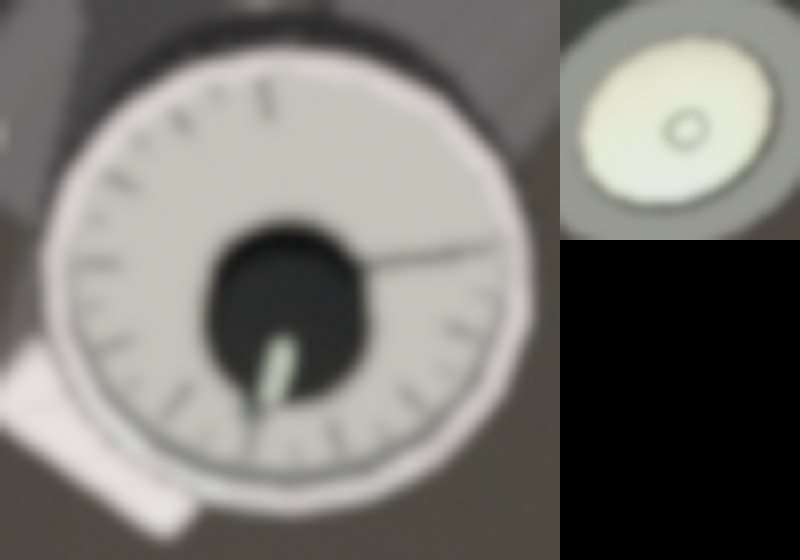

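Load hand at image angle about +8° (zero), maximum hand at about −103°: roughly 111°, or 1.93 rad. Next I descend onto the knob and close.

Scaled: 0.04 m is 0.08, -0.0075 m is -0.015.

```bash
echo '[[1,[-0.015,0.0014,0.08],0],[1,[0,0,0.08],0],[1,[0,0,0.06],0],[0.5,[0,0,0.018],0],[0.3,[0,0,0],0],[0.15,[0,0,0],0],[0.15,[0,0,0],0],[0.15,[0,0,0],0]]' > next.json && python3 shift.py next.json 20
```

```text
clock: 2.82
eef_pos: [0.4585, 0.0242, 0.1138]
tcp_rot: [0.001, -0.132, 0.991, 0.0]
wrist_force: [-1.5, 1.6, 5.1]
width: 0.197
grip_force: 20.5
```

Scaled: -0.18 rad is -0.1146.

```bash
echo '[[0.15,[0,0,0],0],[0.15,[0,0,0],-0.0637],[0.15,[0,0,0],-0.1146],[0.15,[0,0,0],-0.1146],[0.15,[0,0,0],-0.1146]]' > next.json && python3 shift.py next.json; python3 -c "
from bench import robot, sensors, grab_frame;s=sensors.get_state();print(s['moment'],s['qpos'][5],s['eef_pos'])"
```

```text
clock: 3.45
eef_pos: [0.4587, 0.0239, 0.1138]
tcp_rot: [0.001, -0.44, 0.898, -0.0]
wrist_force: [-1.2, 0.4, 5.1]
width: 0.197
grip_force: 20.3
[0.0512077  0.15449662 0.03667395] -1.1548606428855208 [0.45872925 0.02391679 0.11381432]
```

Scaled: -0.18 rad is -0.1146.

```bash
echo '[[0.15,[0,0,0],-0.1146],[0.15,[0,0,0],-0.1146],[0.15,[0,0,0],-0.1146],[0.15,[0,0,0],-0.1146],[0.15,[0,0,0],-0.1146],[0.15,[0,0,0],-0.1146],[0.15,[0,0,0],-0.0764],[0.15,[0,0,0],0],[0.15,[0,0,0],0]]' > next.json && python3 shift.py next.json
python3 - <<'E'
from bench import robot, sensors, grab_frame;s=sensors.get_state();print(s['moment'],s['qpos'][5],s['eef_pos'])
from h import *;f=grab_frame("wrist");p=proj(f,[.4577,.0233,.108]);print(p);x,y=p.astype(int)
c=f["image"][y-50:y+50,max(0,x-60):x+60];cv2.imwrite("pics/w2.png",cv2.resize(c,None,fx=5,fy=5,interpolation=cv2.INTER_CUBIC))
E
```

```text
clock: 4.58
eef_pos: [0.4593, 0.0239, 0.1138]
tcp_rot: [-0.001, 0.868, -0.497, 0.002]
wrist_force: [4.7, -0.8, 5.6]
width: 0.197
grip_force: 20.4
[-0.21181599 -1.81996381  0.01610327] 0.03653094184526866 [0.45928071 0.02390039 0.113775  ]
[275.77998963 266.70543519]
```

View pics/w2.png

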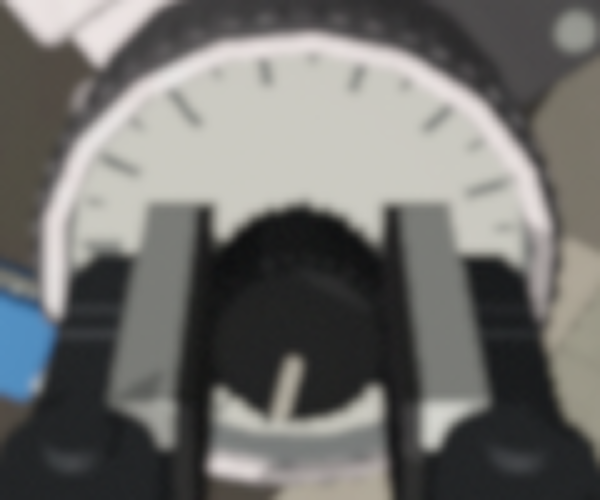

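The knob is between the pads and has turned with the tool; its white line keeps the same tool-relative direction. Total turn so far is 1.84 rad and no stop is felt yet.

Scaled: -0.05 rad is -0.0318.

```bash
for i in 1 2 3; do :; done; echo '[[0.15,[0,0,0],-0.0318],[0.15,[0,0,0],0]]' > next.json && python3 shift.py next.json;python3 -c "
from bench import robot, sensors, grab_frame;s=sensors.get_state();print(s['moment'],s['qpos'][5])"
echo '[[0.15,[0,0,0],-0.0318],[0.15,[0,0,0],0]]' > next.json && python3 shift.py next.json;python3 -c "
from bench import robot, sensors, grab_frame;s=sensors.get_state();print(s['moment'],s['qpos'][5])"
echo '[[0.15,[0,0,0],-0.0318],[0.15,[0,0,0],0]]' > next.json && python3 shift.py next.json;python3 -c "
from bench import robot, sensors, grab_frame;s=sensors.get_state();print(s['moment'],s['qpos'][5])"
```

```text
clock: 4.88
eef_pos: [0.4593, 0.0239, 0.1139]
tcp_rot: [-0.001, 0.88, -0.474, 0.002]
wrist_force: [5.7, -0.7, 6.1]
width: 0.194
grip_force: 20.4
[-1.98023588e-01 -1.82086026e+00  2.15095676e-04] 0.08714961419634014
clock: 5.12
eef_pos: [0.4592, 0.024, 0.1138]
tcp_rot: [-0.001, 0.892, -0.452, 0.002]
wrist_force: [4.6, -0.2, 4.5]
width: 0.196
grip_force: 20.4
[-0.04935074 -1.5707328  -0.0069993 ] 0.13703435447135867
clock: 5.38
eef_pos: [0.4589, 0.0241, 0.1138]
tcp_rot: [-0.001, 0.903, -0.43, 0.001]
wrist_force: [3.3, 1.3, 7.4]
width: 0.195
grip_force: 20.5
[ 0.19285389 -1.00282653 -0.0764038 ] 0.18694149971841365
```

The turning moment has risen, so the stop is likely reached at about 1.99 rad. Releasing and lifting to check.

Scaled: -0.04 m is -0.08, -0.03 m is -0.06.

```bash
echo '[[0.5,[0,0,0],0],[1,[0,0,0],0],[1,[0,0,0],0],[1,[0,0,-0.08],0],[1,[0,0,-0.08],0],[1,[0,0,-0.06],0],[1,[0,0,0],0],[1,[0,0,0],0]]' > next.json && python3 shift.py next.json
python3 - <<'E'
from bench import robot, sensors, grab_frame;s=sensors.get_state();print(s['moment'],s['qpos'],s['eef_pos'])
from h import *;f=grab_frame("wrist");p=proj(f,[.4577,.0233,.108]);print(p);x,y=p.astype(int)
c=f["image"][y-40:y+40,max(0,x-50):x+50];cv2.imwrite("pics/w3.png",cv2.resize(c,None,fx=6,fy=6,interpolation=cv2.INTER_CUBIC))
import pickle;pickle.dump(f,open("w3.pkl","wb"))
E
```

```text
clock: 6.38
eef_pos: [0.4575, 0.0239, 0.2213]
tcp_rot: [0.0, 0.903, -0.429, -0.001]
wrist_force: [-0.5, -0.1, -0.4]
width: 1.0
grip_force: 0.0
[0.01893812 0.0045092  0.01216964] [ 4.94798595e-01 -3.45887191e-01 -2.76663485e-01 -8.08847914e-04
 -1.64140670e+00  1.88941592e-01] [0.45754975 0.02391801 0.2212973 ]
[273.44858499 202.2896806 ]
```

View pics/w3.png

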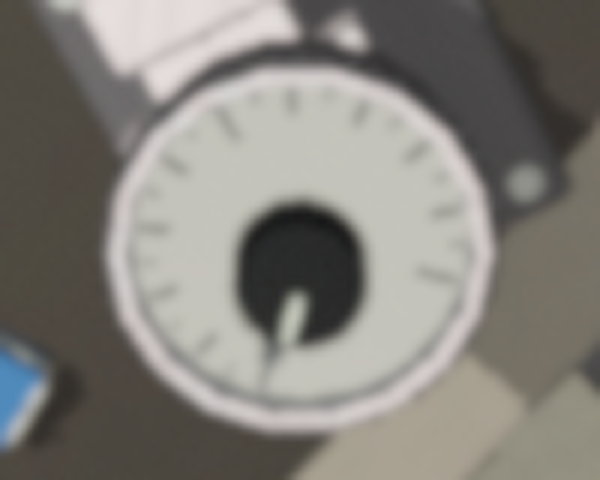

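The maximum hand now lies over the load hand at zero, at (265,380). Next is grasping the head along the rest's y.

Scaled: 0.04 m is 0.08, 0.0273 m is 0.0546, -0.16 rad is -0.1019.

```bash
echo '[[1,[0,0,0],-0.1019],[1,[0,0,0],-0.1019],[1,[0,0,0],-0.1019],[1,[0,0,0.08],0],[1,[0,0,0.08],0],[1,[0,0,0.08],0],[1,[0,0,0.0546],0],[1,[0,0,0],0]]' > next.json && python3 shift.py next.json; python3 -c "
from bench import robot, sensors, grab_frame;from h import *
s=sensors.get_state();print(s['eef_pos'],s['tcp_rot'],delta(s,[.4577,.0235,.074]),s['wrist_force'])"
```

```text
clock: 7.42
eef_pos: [0.4559, 0.0231, 0.0719]
tcp_rot: [0.002, 0.979, -0.202, -0.003]
wrist_force: [0.4, 0.4, 0.8]
width: 1.003
grip_force: 0.0
[0.45591185 0.02310013 0.07192533] [ 0.00161814  0.97935675 -0.20211597 -0.0026228 ] [ 0.00147443 -0.00106631 -0.00208583] [0.37024956 0.44591999 0.75273457]
```

```bash
echo '[[0.75,[0,0,0],0],[0.6,[0,0,0],0],[0.6,[0,0,0],0],[0.6,[0,0,0],0],[0.6,[0,0,0],0]]' > next.json && python3 shift.py next.json 50; python3 -c "
from bench import robot, sensors, grab_frame
s=sensors.get_state();print(s['eef_pos'],s['tcp_rot'],s['wrist_force'],s['moment'])"
```

```text
clock: 8.05
eef_pos: [0.459, 0.0243, 0.0768]
tcp_rot: [-0.001, 0.979, -0.202, 0.001]
wrist_force: [0.3, 1.7, 6.0]
width: 0.639
grip_force: 53.7
[0.45902321 0.02431511 0.07682708] [-8.68079923e-04  9.79416961e-01 -2.01840284e-01  1.47035937e-03] [0.28154635 1.67913651 5.99981114] [ 0.65101939  0.0691444  -0.00484467]
```

Scaled: -0.03 m is -0.06, -0.02 m is -0.04.

```bash
echo '[[0.5,[0,0,0],0],[0.5,[0,0,-0.04],0],[0.5,[0,0,-0.06],0],[0.5,[0,0,-0.06],0],[0.5,[0,0,-0.04],0],[0.5,[0,0,0],0],[0.5,[0,0,0],0],[0.5,[0,0,0],0]]' > next.json && python3 shift.py next.json 70
python3 - <<'E'
from bench import robot, sensors, grab_frame;from h import *
s=sensors.get_state();print(s['eef_pos'],s['tcp_rot'],s['wrist_force'],s['moment'])
print(delta(s,[.4782,.2868,s['eef_pos'][2]]))
f=grab_frame("side");p=proj(f,s['eef_pos']);print(p);x,y=p.astype(int)
cv2.imwrite("pics/s4.png",cv2.resize(f["image"][y-50:y+70,x-60:x+60],None,fx=5,fy=5,interpolation=cv2.INTER_CUBIC))
E
```

```text
clock: 9.05
eef_pos: [0.4573, 0.0237, 0.1735]
tcp_rot: [0.001, 0.979, -0.202, -0.001]
wrist_force: [0.4, 0.2, -4.0]
width: 0.634
grip_force: 77.5
[0.45730866 0.02374142 0.17346884] [ 5.39964659e-04  9.79385458e-01 -2.01996409e-01 -1.13327272e-03] [ 0.417523    0.18611599 -3.97698774] [-0.00445519 -0.03121674 -0.02898895]
[-8.48968654e-02 -2.49857442e-01 -2.08723549e-04]
[305.23638057 175.83756526]
```

View pics/s4.png

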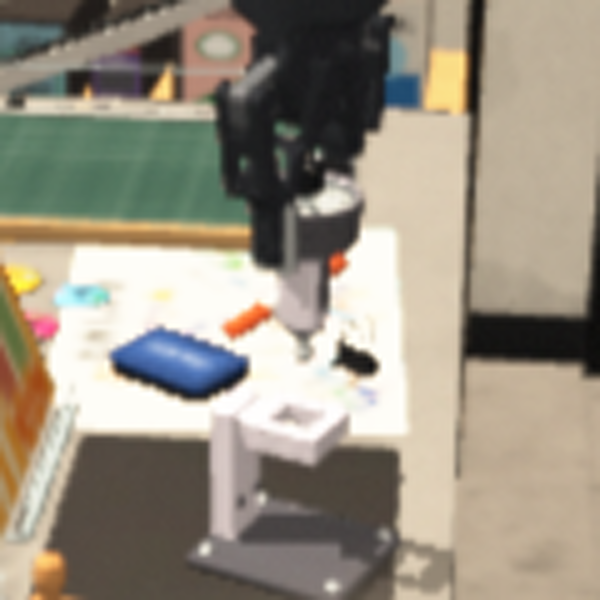

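The gauge is clear of the rest and upright. Carrying it over the nest.

Scaled: -0.036 m is -0.072, -0.012 m is -0.024.

```bash
echo '[[0.5,[-0.012,-0.036,0],0],[0.5,[-0.0244,-0.072,0],0],[0.5,[-0.0244,-0.072,0],0],[0.5,[-0.0244,-0.072,0],0],[0.5,[-0.0244,-0.072,0],0],[0.5,[-0.0244,-0.072,0],0],[0.5,[-0.024,-0.072,0],0],[0.5,[-0.0118,-0.0318,0],0],[0.5,[0,0,0.04],0],[0.5,[0,0,0.06],0]]' > next.json && python3 shift.py next.json; echo '[[0.5,[0,0,0.024],0],[0.5,[0,0,0],0],[0.5,[0,0,0],0]]' > next.json && python3 shift.py next.json
python3 - <<'E'
from bench import robot, sensors, grab_frame;from h import *;import pickle
s=sensors.get_state();print(s['eef_pos'],s['tcp_rot'],s['wrist_force'],s['moment'],s['qpos'])
f=grab_frame("side");g=grab_frame("wrist");t=grab_frame("top");pickle.dump((f,g,t,s),open("n5.pkl","wb"))
e=s['eef_pos'];tip=e-[0,0,.0598];print("tip exp",tip,proj(f,tip),"ring side",proj(f,[.4782,.2868,.026]),"knob wrist",proj(g,e+[0,0,.0072+.039]))
x,y=proj(f,tip).astype(int)
a=cv2.resize(f["image"][y-45:y+35,x-40:x+40],(500,500),interpolation=cv2.INTER_CUBIC)
k=proj(g,e+[0,0,.03]);print(k,x,y);u,v=k.astype(int)
b=cv2.resize(g["image"][v-60:v+60,u-36:u+36],(300,500),interpolation=cv2.INTER_CUBIC)
cv2.imwrite("pics/n5.png",np.hstack([a,b]))
E
```

```text
clock: 10.35
eef_pos: [0.4789, 0.2864, 0.124]
tcp_rot: [-0.0, 0.979, -0.202, 0.0]
wrist_force: [-0.2, -0.6, -4.7]
width: 0.64
grip_force: 77.7
clock: 10.72
eef_pos: [0.4794, 0.287, 0.1144]
tcp_rot: [-0.001, 0.979, -0.202, 0.001]
wrist_force: [-0.4, -0.1, -3.7]
width: 0.636
grip_force: 77.7
[0.47943999 0.28697352 0.11439605] [-7.23940977e-04  9.79359982e-01 -2.02121244e-01  7.09593254e-04] [-0.36841984 -0.06283573 -3.70427893] [ 0.04590845 -0.0138122  -0.00468492] [ 8.99120221e-01 -5.33965066e-02 -2.21314047e-01  6.22098541e-04
 -1.40094633e+00  2.64524556e-01]
tip exp [0.47943999 0.28697352 0.05459605] [283.47070211 279.74622422] ring side [284.15679784 290.7779788 ] knob wrist [272.33155411 333.97803094]
[272.65824475 307.13768623] 283 279
```

View pics/n5.png

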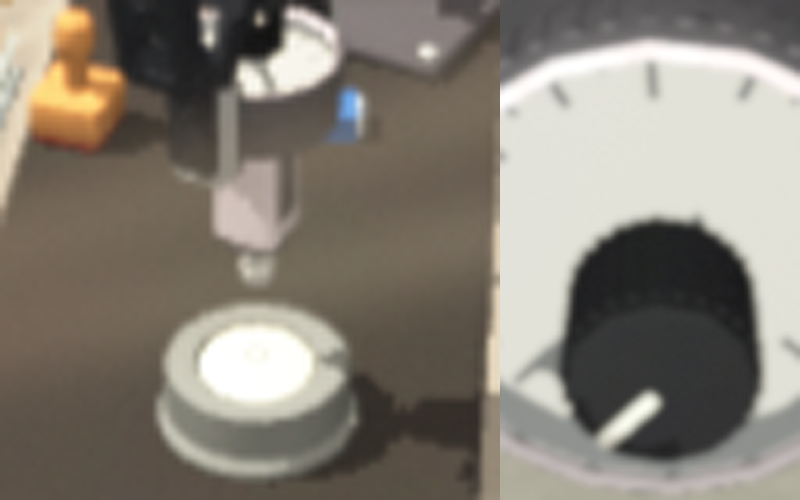

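The side view shows the tip at (284.0,279.3) above the ring at (284.3,290.2), matching predictions to within about 1 mm. The maximum hand is still at zero, so I'm descending slowly.

Scaled: 0.01 m is 0.02, 0.007 m is 0.014.

```bash
echo '[[0.5,[0,0,0.02],0],[0.5,[0,0,0.014],0],[0.5,[0,0,0.008],0],[0.5,[0,0,0.004],0],[0.5,[0,0,0],0],[0.5,[0,0,0],0],[0.5,[0,0,0],0]]' > next.json && python3 shift.py next.json; echo '[[0.5,[0,0,0.002],0],[0.5,[0,0,0.002],0],[0.5,[0,0,0.002],0],[0.5,[0,0,0.002],0],[0.5,[0,0,0],0],[0.5,[0,0,0],0],[0.5,[0,0,0],0]]' > next.json && python3 shift.py next.json;python3 -c "
from bench import robot, sensors, grab_frame
s=sensors.get_state();print(s['eef_pos'],s['wrist_force'])"
```

```text
clock: 11.75
eef_pos: [0.4789, 0.2871, 0.0903]
tcp_rot: [-0.0, 0.979, -0.202, 0.0]
wrist_force: [0.0, 0.2, -3.6]
width: 0.635
grip_force: 77.7
clock: 12.62
eef_pos: [0.4788, 0.287, 0.086]
tcp_rot: [-0.0, 0.979, -0.202, -0.0]
wrist_force: [-1.3, -0.4, -3.5]
width: 0.635
grip_force: 77.7
[0.47880498 0.2869866  0.0860465 ] [-1.34493448 -0.43878097 -3.53524643]
```

Scaled: 0.001 m is 0.002.

```bash
echo '[[0.5,[0,0,0.002],0],[0.5,[0,0,0.002],0],[0.5,[0,0,0.002],0],[0.5,[0,0,0],0],[0.5,[0,0,0],0]]' > next.json && python3 shift.py next.json; echo '[[0.5,[0,0,0.002],0],[0.5,[0,0,0.002],0],[0.5,[0,0,0],0],[0.5,[0,0,0],0]]' > next.json && python3 shift.py next.json
```

```text
clock: 13.25
eef_pos: [0.4789, 0.287, 0.0832]
tcp_rot: [-0.0, 0.979, -0.202, 0.0]
wrist_force: [-0.4, 0.7, -0.5]
width: 0.643
grip_force: 77.6
clock: 13.75
eef_pos: [0.4789, 0.287, 0.0812]
tcp_rot: [-0.0, 0.979, -0.202, 0.0]
wrist_force: [0.5, -0.2, -0.2]
width: 0.64
grip_force: 77.6
```

Scaled: 0.001 m is 0.002.

```bash
echo '[[0.5,[0,0,0.002],0],[0.5,[0,0,0.002],0],[0.5,[0,0,0],0],[0.5,[0,0,0],0]]' > next.json && python3 shift.py next.json
python3 - <<'E'
from bench import robot, sensors, grab_frame;from h import *
F=[]
for i in range(4):
    f=grab_frame("side");g=grab_frame("wrist");s=sensors.get_state();F.append(s["wrist_force"][2])
print(F,np.mean(F),s["eef_pos"])
x,y=proj(f,s["eef_pos"]-[0,0,.053]).astype(int)
a=cv2.resize(f["image"][y-40:y+40,x-40:x+40],(400,400),interpolation=cv2.INTER_CUBIC)
k=proj(g,s["eef_pos"]+[0,0,.03]).astype(int);u,v=k
b=cv2.resize(g["image"][v-80:v+60,u-70:u+70],(400,400),interpolation=cv2.INTER_CUBIC)
cv2.imwrite("pics/p6.png",np.hstack([a,b]))
E
```

```text
clock: 14.25
eef_pos: [0.4789, 0.2871, 0.0792]
tcp_rot: [-0.0, 0.979, -0.202, 0.0]
wrist_force: [0.4, 0.5, 1.3]
width: 0.636
grip_force: 77.7
[np.float64(1.8071685259655395), np.float64(1.2758049183735722), np.float64(1.080392028373411), np.float64(0.8310248255793619)] 1.248597574572971 [0.47888767 0.28704325 0.07913045]
```

View pics/p6.png

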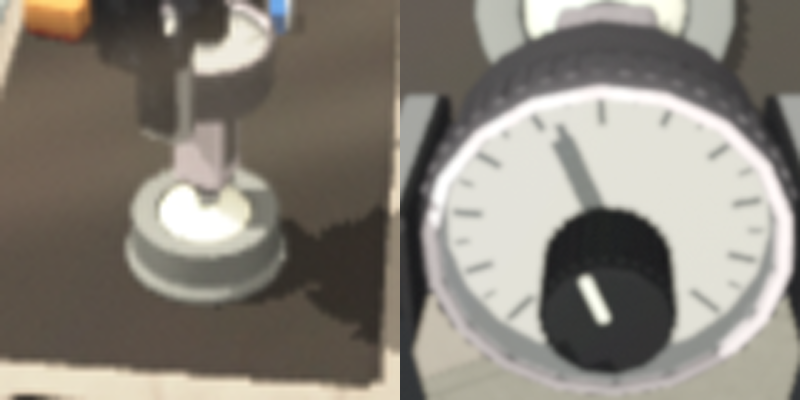

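Plunger is on the badge's ring and the dial reads about 4.3 N (hand tip at (558,130), with 5 at the top (602,110)). About 2.1 mm more is needed.

Scaled: 0.0007 m is 0.0014, 0.0006 m is 0.0012.

```bash
echo '[[0.5,[0,0,0.0014],0],[0.5,[0,0,0.0014],0],[0.5,[0,0,0.0012],0],[0.5,[0,0,0],0],[0.5,[0,0,0],0],[0.5,[0,0,0],0]]' > next.json && python3 shift.py next.json
python3 - <<'E'
from bench import robot, sensors, grab_frame;from h import *
F=[]
for i in range(5):
    f=grab_frame("side");g=grab_frame("wrist");s=sensors.get_state();F.append(s["wrist_force"][2])
print(np.mean(F),s["eef_pos"],s["tcp_rot"])
k=proj(g,s["eef_pos"]+[0,0,.03]).astype(int);u,v=k
b=cv2.resize(g["image"][v-80:v+60,u-70:u+70],(600,600),interpolation=cv2.INTER_CUBIC)
cv2.imwrite("pics/p7.png",b)
E
```

```text
clock: 15.4
eef_pos: [0.4789, 0.287, 0.0771]
tcp_rot: [-0.0, 0.979, -0.202, 0.0]
wrist_force: [1.4, 0.6, 2.5]
width: 0.641
grip_force: 77.8
2.9472284072189128 [0.47884364 0.28697255 0.07706872] [-6.66085463e-05  9.79384842e-01 -2.02003283e-01  3.15920175e-06]
```

View pics/p7.png

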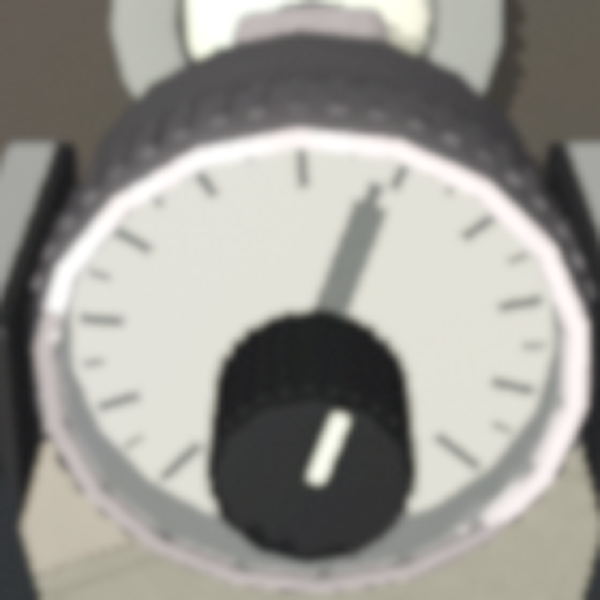

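The dial reads about 5.8 N: the hand is at (375,185), just short of the 6 mark at (400,178). The wrist force changed by about 6.5 N, which includes the drag of the maximum hand. Handing in.

```bash
python3 -c "
from bench import robot, sensors, grab_frame;print(robot.hand_in())"
```

```text
the job is handed in; nothing more can be done
None
```

Job handed in: I reset the maximum hand to zero, lifted the gauge out of its rest, and it is now held upright on the badge's pen ring; the last look showed about 5.8 N on the dial, a steady push that never went past 8 N at any reading, and nothing else was moved.

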